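# Draw the dropped flange ring out from under the splash guard with the hooked rod

### The job

A brass flange ring has dropped behind the orange splash guard, where the gripper cannot go. Take the hooked rod by its yellow handle, reach under the guard, lower its tip into the ring's hole and slide the ring out until it sits fully home in the red V-shaped nest, touching both red cheeks; hold it there with a light steady pull of about 5 newtons for a second, never harder than 8, so that it beds against both cheeks. Then stand the rod back in its yellow-lined bay, pointing the way it did; do not touch the ring with the gripper or push hard against the guard, and leave the bottle, the jar and the hand pad alone.

Things in the scene. Friction and masses are not known exactly. Their poses are not given: they have to be found in the camera images.
- guard: Fixed orange splash guard with bar grille on top, and the red nest before it. Origin on the table where the ring's centre sits when home in the nest; +y runs from there in under the guard, z up. Guard spans x -85..85, y 75..215 mm, 105 mm high; sides and back closed. The ring lies on the table inside; draw it along -y into the nest.
- seat (a point): Point on the table where the ring's centre is when home (the origin of the guard; axes as the guard).
- cheek_right: Fixed red cheek at the nest's +x side, 8 mm thick, 14 mm high, 46 mm long (origin and axes as the guard). Its face is 25 mm from the seat at 40 degrees to the guard's y axis: the two cheeks make a V that opens 80 degrees wide to +y, its mouth about 79 mm wide at y = 8 mm. Nothing of the nest lies below y = -33 mm.
- cheek_left: Fixed red cheek at the nest's -x side, the mirror image of the other (origin and axes as the guard).
- ring: Loose brass flange ring lying flat, 50 mm outside and 30 mm hole diameter, 12 mm thick, 0.1 to 0.15 kg. Origin at the centre of its underside, z up.
- hook: Loose hooked rod, 0.2 kg, standing on foot and tip in the bay. Origin under the middle of the foot, +y along the rod to its tip, z up. Dark foot 42 (x) by 46 (y) by 10 mm high; on it the yellow handle, 22 mm wide (x: grip across it), 44 mm long, 10 to 63 mm up. A 7 mm round steel rod runs level from it, axis 30 mm up, to y = 240 mm, then straight down to the tip.
- hook_grip (a point): Middle of the yellow handle, 40 mm above the underside of the foot.
- hook_tip (a point): Lowest point of the down-turned tip (a round end of 7 mm diameter), level with the underside of the foot, 240 mm ahead (+y) of the hook's origin.
- bay: Parking bay of the rod: flat black field with yellow border lines on the table, 90 mm (x) by 330 mm (y), no height. Origin under the place of the hook's foot, +y the way the rod points; the rod starts there with its axes nearly along the bay's.
- spray: Loose white bottle, 54 mm diameter, 150 mm high, beside the guard. Origin under its centre. Leave it alone.
- jar: Loose amber jar, 54 mm diameter, 55 mm high, to the +x side of the nest. Origin under its centre. Leave it alone.
- pad: Loose green hand pad with a dark sole, 55 by 90 by 34 mm high, to the +x side, before the jar. Origin under its centre. Leave it alone.
- mouth (a point): Middle of the guard's open front, on the table, 75 mm ahead (+y) of the seat. The front is open from the table to 70 mm up over the guard's width, and closed above.
Things that resemble listed ones, but are neither listed nor needed, are in the scene too. Of the things like the ring, leave any that is black; of the rest the smaller one is meant.

How it is judged (in metres and radians):
On the way, in this order (a step that is already met when the one before it is completed fails the run):
1. the rod's tip is down in the hole of the ring while the ring is still behind the guard (horizontal distance between hook_tip and ring below 0.0135 m and height (world z) of hook_tip below 0.009 m and y of ring in the frame of guard above 0.08 m), for 0.1 s.
2. the rod, its tip in the ring's hole, keeps the ring pulled against both cheeks of the nest at once (over 1.5 N on each), the ring home within 3 mm (horizontal distance between ring and seat below 0.003 m and horizontal distance between hook_tip and ring below 0.0145 m and contact force between ring and cheek_left above 1.5 N and contact force between ring and cheek_right above 1.5 N), for 0.5 s.
At the end, for the whole second after the job is handed in: The ring lies flat in the nest, its centre within 3 mm of the seat; the rod stands released and at rest on its foot in the bay, its foot within 30 mm of the bay's origin and its tip between the bay's long lines, pointing as at the start (horizontal distance between ring and seat below 0.003 m and height (world z) of ring below 0.003 m and angle between each of ring, hook's own z axis and vertical below 0.08 rad and horizontal distance between hook and bay below 0.03 m and x of hook_tip in the frame of bay between -0.045 and 0.045 m and y of hook_tip in the frame of bay above 0.2 m and height (world z) of hook below 0.005 m and linear speed of each of hook, ring below 0.02 m/s); the robot touches nothing.
It fails at once if the gripper touches the ring (contact force between the fingers and ring above 0.5 N).
It fails at once if the ring is pulled hard: over 8 N between the rod and the ring (contact force between hook and ring above 8 N).
It fails at once if the rod or the gripper is forced against the guard or the nest (over 15 N) (contact force between any of hook, the arm, the fingers and guard above 15 N).
It fails at once if the bottle, the jar or the hand pad is moved more than 15 mm (distance of any of spray, jar, pad from where it was at the start of the episode above 0.015 m).
It also fails if it takes over 67 s, if anything falls off the work surface, if the arm or the gripper's body presses on something with over 40 N, if the wrist force passes 120 N, or if a joint passes its speed limit or range.

### The arm

A 6-joint arm with a two-finger parallel gripper is mounted at the origin on the work surface. World frame = base frame: x ahead of the robot, y to its left, z up, the work surface at z = 0. Lengths are in mm, angles in rad, forces in N, time in s.
With the tool pointing down it reaches from about 350 to 775 mm from the base axis. Payload 5.5 kg.
Tool frame: the origin (TCP) lies between the finger pads; the fingertips stand 8 mm ahead of it and the grasp point (between the pads) lies 11 mm behind it (r.tip_reach is the distance from the TCP to the fingertips, in mm); z points along the fingers, y is the direction in which the jaws open and shut (so a half turn about z gives the same grasp; the last joint's range is limited). The gripper opens to 85 mm and grips with 20 to 120 N. Pads are 22 mm wide; open, the fingers measure 114 mm over their backs; the gripper's body (76 mm by 85 mm) begins 54 mm behind the grasp point. The pads swing forward as they close: fully open they stand 13 mm farther back than shut.
Start: joints at [1.089, 0.313, 0.046, 1.304, 0, 1.431], TCP at [192.758, 541.774, 210.423] pointing down, gripper open.
Joint ranges: [-2.76, 2.76], [-0.86, 1.69], [-1.03, 1.26], [-2.2, 2.34], [-1.47, 1.5], [-3.14, 3.14]. Speed limits (rad/s): [2.57, 2.57, 3.14, 3.14, 3.14, 3.14].

### API

Orientations are given as a unit quaternion [w, x, y, z].
In Python, from station import r gives the robot as it stands. The module is installed in compiled form; this text tells all that it offers.
- The arm moves only by the shell command python3 -m creep 'ROWS' [FORCE]. ROWS is text: rows parted by semicolons, each of 7 numbers parted by spaces: the shift along the tool's x, y, z in cm, then the turn, a rotation vector about the tool's x, y, z in rad, then the opening, from 0 (shut) to 1 (fully open). A call has 1 to 12 rows; each row shifts and turns the pose as measured when the row begins, along the tool's axes as they then stand; what a row does not reach is not made up. A row lasts 1/12 s, in which the tool goes at most 41.7 mm and 7.16 degrees, less where a joint would pass 70% of its speed; a pose out of reach is approached as far as the arm can. A call with a gripper value outside its range is refused whole. The fingers move at their own pace and stop on an object; FORCE is the grip in N (left out, the last holds). Time passes only in rows, so rows that do not move let the fingers close. It gives the time, the measured TCP pose, the force and the opening at its end, in the units of the state.
- r.sense(): the state, without advancing time (a new reading comes with each control period).
- r.snapshot(name): name is "scene" or "top"; returns a dict with "color" (480x640x3 uint8, red, green, blue), "mtx" (3x3 intrinsics, pixels), "extrinsics" (4x4, takes a point from camera to world coordinates). Camera axes: x right, y up, looking along -z (the intrinsics and any distortion apply to the point x, -y, -z); pixel columns grow to the right and rows downward; lengths in mm; the calibration is good to about 2 mm. A picture is of the moment at which its call begins. There is no depth.
- r.sign_off(): hands the job in, once; it reports no verdict.
The state is a dict: "clock": time; "q": joint angles; "dq": joint speeds; "tau": joint torques, N m; "position": TCP position; "tcp_rot": TCP orientation; "ft_force": force on the tool from outside, world axes, zero at the start; "torque": the same for the moment, N m; "width": finger opening in mm.
Only numpy, scipy, OpenCV 4.12 (cv2) and the standard library are available. Lean on these libraries where they do the work, as an engineer would, in place of code of your own. Each camera call takes 0.05 s, during which the arm holds its last target. There are 200 camera calls.

## Working session

There is one attempt and no reset: what is moved stays moved. The work goes in short steps, Python scripts to look and compute and a shell command to move; the robot and the scene stay as the last step left them, time stands still between calls to the robot, and variables do not carry over. Pictures are saved under pics/ and viewed, about 8 in all and at most 12, crops included, and the job is handed in when it is done.

```bash
mkdir -p pics; ls; cat > h.py <<'E'
import numpy as np,cv2
from station import r
def snap(n,f):
    s=r.snapshot(n); cv2.imwrite(f,cv2.cvtColor(s["color"],cv2.COLOR_RGB2BGR)); return s
def ray(s,u,v,z):
    K=np.array(s["mtx"]);T=np.array(s["extrinsics"])
    d=np.linalg.inv(K)@[u,v,1]; d=T[:3,:3]@(d*[1,-1,-1]); o=T[:3,3]
    return o+d*(z-o[2])/d[2]
def proj(s,p):
    K=np.array(s["mtx"]);T=np.array(s["extrinsics"])
    c=T[:3,:3].T@(np.array(p)-T[:3,3]); c=c*[1,-1,-1]; q=K@c; return q[:2]/q[2]
E
python3 - <<'E'
from h import *
import pickle
for n in("scene","top"):
    s=snap(n,f"pics/{n}0.png"); pickle.dump(s,open(n+"0.pkl","wb")); print(n,[k for k in s],np.round(s["mtx"],1).tolist(),np.round(s["extrinsics"],3).tolist())
print(r.sense(),r.tip_reach)
E
```

```text
pics
scene ['color', 'mtx', 'extrinsics'] [[560.7, 0.0, 317.9], [0.0, 560.7, 238.5], [0.0, 0.0, 1.0]] [[-0.501, -0.744, 0.442, 1034.933], [0.866, -0.425, 0.265, 311.189], [-0.009, 0.515, 0.857, 934.658], [0.0, 0.0, 0.0, 1.0]]
top ['color', 'mtx', 'extrinsics'] [[565.6, 0.0, 321.4], [0.0, 565.6, 240.0], [0.0, 0.0, 1.0]] [[0.009, 0.99, -0.142, 419.052], [-1.0, 0.009, 0.003, 32.294], [0.004, 0.142, 0.99, 1014.006], [0.0, 0.0, 0.0, 1.0]]
{'clock': 0.1, 'q': array([ 1.08940121e+00,  3.13947161e-01,  4.51274586e-02,  1.30361235e+00,
       -2.61289947e-06,  1.43119803e+00]), 'dq': array([ 1.53946652e-05, -1.38462770e-03,  2.39511646e-03,  1.04936545e-03,
        1.69329231e-03, -7.85245669e-04]), 'tau': array([ 2.96879021e-03, -4.81724274e+01,  2.99244422e+01,  1.27804518e-02,
       -1.66027330e-04,  2.18551048e-05]), 'position': array([192.5145515 , 541.30807076, 209.59989691]), 'tcp_rot': array([-2.48638369e-04,  1.70067683e-01,  9.85432044e-01, -7.79151446e-04]), 'ft_force': array([ 1.32740839, -0.36471184,  0.12285374]), 'torque': array([ 0.00949362, -0.02437141, -0.06575412]), 'width': 85.57772626545983} 8.0
```

View pics/top0.png

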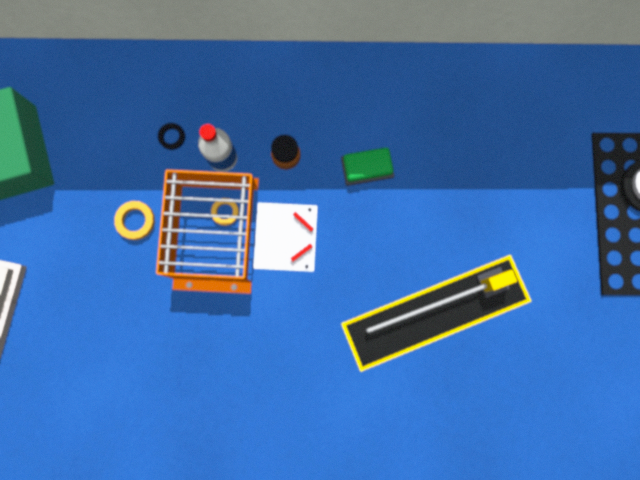

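View pics/scene0.png

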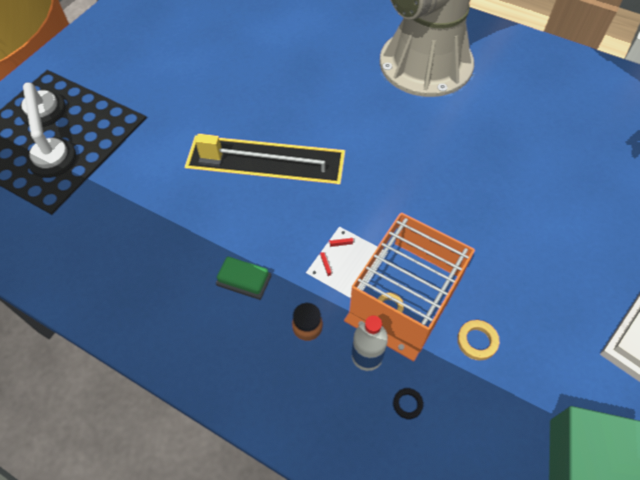

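Candidates for the ring: brass ring inside the guard at top (225,212); larger brass ring outside at (133,221); black ring at (171,136). The one meant is the small brass ring behind the grille at (225,212). The hook lies in the bay with its handle at (500,281) and tip at (369,330). The red cheeks are at (303,223) and (302,254).

```bash
cat > m.py <<'E'
from h import *
import pickle
s=pickle.load(open("top0.pkl","rb")); S=pickle.load(open("scene0.pkl","rb"))
hsv=cv2.cvtColor(s["color"],cv2.COLOR_RGB2HSV); H,Sa,V=[hsv[...,i].astype(int) for i in range(3)]
def comps(m,box,z,amin=15):
    x0,y0,x1,y1=box; mm=np.zeros_like(m,np.uint8); mm[y0:y1,x0:x1]=m[y0:y1,x0:x1]
    n,l,st,c=cv2.connectedComponentsWithStats(mm)
    for i in range(1,n):
        if st[i,4]>=amin:
            rc=cv2.minAreaRect(np.argwhere(l==i)[:,::-1].astype(np.float32))
            w=[ray(s,*p,z)[:2] for p in cv2.boxPoints(rc)]
            print("  area",st[i,4],"px",c[i].round(1),"w",ray(s,*c[i],z)[:2].round(1),"corners",np.round(w,1).tolist())
print("cheeks z14");comps(((H<5)|(H>174))&(Sa>150)&(V>100),(285,205,320,270),14)
print("white z0");comps((Sa<40)&(V>180),(255,195,325,275),0,200)
print("handle z63");comps((H>20)&(H<35)&(Sa>150)&(V>150),(484,268,516,292),63)
print("bay");comps((V<60),(340,250,535,372),0,100)
print("bayyellow");comps((H>20)&(H<35)&(Sa>150)&(V>120),(335,250,535,372),0,100)
print("brass z12");comps((H>14)&(H<28)&(Sa>90)&(V>120),(205,192,243,232),12,10)
print("brass big z12");comps((H>14)&(H<28)&(Sa>90)&(V>120),(105,192,160,250),12,50)
print("rod z33");comps((Sa<60)&(V>110),(360,285,490,335),33,50)
print("pad z34");comps((H>50)&(H<75)&(Sa>150),(335,140,400,190),34,50)
for n,u,v,z in(("jar",285,144,55),("cap",208,132,150),("guardcorner FL",250,290,0)):print(n,ray(s,u,v,z)[:2].round(1))
c=s["color"][160:310,140:340]; cv2.imwrite("pics/crop.png",cv2.cvtColor(cv2.resize(c,None,fx=4,fy=4,interpolation=cv2.INTER_CUBIC),cv2.COLOR_RGB2BGR))
E
python3 m.py
```

```text
cheeks z14
  area 70 px [302.7 221.5] w [595.8  63.4] corners [[608.5, 80.0], [612.2, 76.5], [582.4, 46.5], [578.8, 50.0]]
  area 69 px [301.1 252.4] w [540.   65.4] corners [[529.8, 82.7], [554.6, 50.6], [550.6, 47.6], [525.8, 79.7]]
white z0
  area 3607 px [283.8 236.6] w [570.3  97.6] corners [[512.8, 150.8], [633.2, 147.9], [628.7, 38.7], [508.4, 43.4]]
handle z63
  area 402 px [502.5 279.2] w [ 491.9 -275.9] corners [[494.4, -250.0], [512.6, -297.2], [489.6, -305.1], [471.5, -258.0]]
bay
  area 5121 px [427.3 318.5] w [ 425.5 -160. ] corners [[410.9, -18.8], [529.8, -308.2], [462.5, -332.9], [345.9, -45.7]]
bayyellow
  area 2162 px [448.2 306.2] w [ 447.6 -197.7] corners [[415.4, -7.4], [541.2, -313.8], [457.6, -344.4], [334.7, -40.8]]
brass z12
  area 160 px [224.3 207. ] w [621.4 205.2] corners [[630.4, 229.4], [630.9, 182.5], [608.8, 181.9], [608.4, 228.6]]
  area 117 px [223.8 220.6] w [596.5 205.2] corners [[590.9, 224.9], [603.0, 224.7], [601.3, 185.1], [589.2, 185.4]]
brass big z12
  area 764 px [133.8 219.8] w [596.4 366.8] corners [[595.6, 414.9], [645.7, 369.2], [597.4, 318.9], [548.1, 364.7]]
rod z33
  area 671 px [425.3 308.1] w [ 443.1 -150.6] corners [[408.2, -47.0], [487.7, -253.6], [478.9, -256.6], [399.6, -50.3]]
pad z34
  area 1194 px [367.5 164.5] w [696.7 -51.6] corners [[713.5, -7.5], [728.2, -88.3], [680.2, -95.7], [665.6, -15.4]]
jar [726.4  95. ]
cap [714.4 211.2]
guardcorner FL [473.2 156.3]
```

View pics/crop.png

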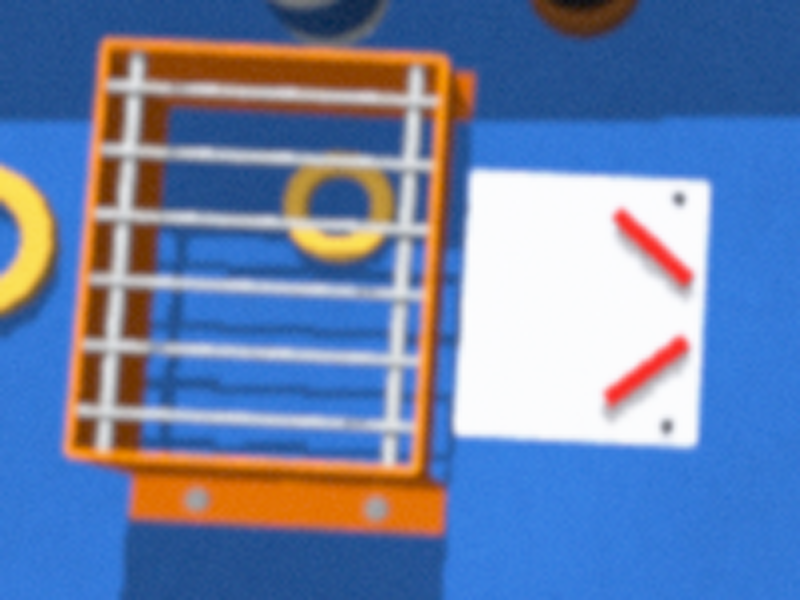

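The crop shows the ring lying whole behind the grille, its hole centred at crop (338,208), which is top px (224.5,212). The red cheeks open to the left, towards the guard. The estimates agree with the given sizes:
- **Seat:** about (568.5,76.4), with guard yaw about -2.5°.
- **Ring:** about (612.5,205).
- **Hook:** origin about (492,-279), yaw about 21.3°.
- **Bay:** yaw about 22.2°.

First move: swing clear of the guard.

```bash
cat > d.py <<'E'
# usage: d.py x y z yawdeg(of tool y axis) : remaining shift (cm) and turn in tool axes
import sys
from h import *
from scipy.spatial.transform import Rotation as R
def cur():
    a=r.sense();q=a["tcp_rot"];return a,np.array(a["position"]),R.from_quat(np.roll(q,-1))
if __name__=="__main__":
    x,y,z,w=map(float,sys.argv[1:5]); a,p,Rt=cur(); w=np.radians(w)
    G=R.from_matrix(np.array([[-np.sin(w),np.cos(w),0],[np.cos(w),np.sin(w),0],[0,0,-1]]).T)
    # columns: tool x=(-sin,cos)->(see below), y=(cos,sin), z=down
    Y=np.array([np.cos(w),np.sin(w),0]);Z=np.array([0,0,-1.]);G=R.from_matrix(np.c_[np.cross(Y,Z),Y,Z])
    print("p",p.round(1),"t",round(a["clock"],2),"f",np.round(a["ft_force"],1),"w",round(a["width"],1))
    print("shift cm now",(Rt.inv().apply(np.array([x,y,z])-p)/10).round(2),"turn",(Rt.inv()*G).as_rotvec().round(3),"| shift after turn",(G.inv().apply(np.array([x,y,z])-p)/10).round(2))
E
python3 -m creep '-3.7 -1.8 0 0 0 0 1;-3.7 -1.8 0 0 0 0 1;-3.7 -1.8 0 0 0 0 1;-3.7 -1.8 0 0 0 0 1;-3.7 -1.8 0 0 0 0 1;-3.7 -1.8 0 0 0 0 1;-3.7 -1.8 0 0 0 0 1;-3.7 -1.8 0 0 0 0 1;-3.7 -1.8 0 0 0 0 1;-3.7 -1.8 0 0 0 0 1'
python3 d.py 492 -279 160 21.5
```

```text
clock: 0.93
position: [480.9, 247.0, 204.1]
tcp_rot: [-0.004, 0.161, 0.987, -0.002]
ft_force: [-0.0, 0.9, -0.1]
width: 85.3
p [480.9 247.  204.1] t 0.93 f [-0.   0.9 -0.1] w 85.3
shift cm now [-17.79 -49.5    4.59] turn [-0.008 -0.003  0.872] | shift after turn [-49.35 -18.24   4.41]
```

```bash
python3 -m creep '0 0 0 0 0 .109 1;0 0 0 0 0 .109 1;0 0 0 0 0 .109 1;0 0 0 0 0 .109 1;0 0 0 0 0 .109 1;0 0 0 0 0 .109 1;0 0 0 0 0 .109 1;0 0 0 0 0 .109 1' >/dev/null
python3 -m creep '-3.8 -1.4 .3 0 0 0 1;-3.8 -1.4 .3 0 0 0 1;-3.8 -1.4 .3 0 0 0 1;-3.8 -1.4 .3 0 0 0 1;-3.8 -1.4 .3 0 0 0 1;-3.8 -1.4 .3 0 0 0 1;-3.8 -1.4 .3 0 0 0 1;-3.8 -1.4 .3 0 0 0 1;-3.8 -1.4 .3 0 0 0 1;-3.8 -1.4 .3 0 0 0 1;-3.8 -1.4 .3 0 0 0 1;-3.8 -1.4 .3 0 0 0 1'
python3 d.py 492 -279 160 21.3
```

```text
clock: 2.6
position: [466.8, -256.2, 161.0]
tcp_rot: [-0.006, 0.581, 0.814, -0.007]
ft_force: [1.8, -0.2, 0.4]
width: 85.1
p [ 466.8 -256.2  161. ] t 2.6 f [ 1.8 -0.2  0.4] w 85.1
shift cm now [-2.98  1.65  0.06] turn [-0.018 -0.002 -0.042] | shift after turn [-3.04  1.52  0.1 ]
```

```bash
python3 -m creep '-1.5 .8 0 -.018 0 -.042 1;-1.5 .75 0 0 0 0 1;0 0 0 0 0 0 1'
python3 d.py 492 -279 29 21.3
python3 - <<'E'
from h import *
s=snap("top","pics/t1.png");c=s["color"][230:380,330:545];cv2.imwrite("pics/t1c.png",cv2.cvtColor(cv2.resize(c,None,fx=3.5,fy=3.5,interpolation=cv2.INTER_CUBIC),cv2.COLOR_RGB2BGR))
E
```

```text
clock: 2.85
position: [489.8, -289.4, 158.1]
tcp_rot: [-0.001, 0.568, 0.823, -0.0]
ft_force: [-0.1, -0.5, -0.9]
width: 85.5
p [ 489.8 -289.4  158.1] t 2.85 f [-0.1 -0.5 -0.9] w 85.5
shift cm now [ 0.86  0.59 12.91] turn [-0.002 -0.002 -0.01 ] | shift after turn [ 0.89  0.58 12.91]
```

View pics/t1c.png

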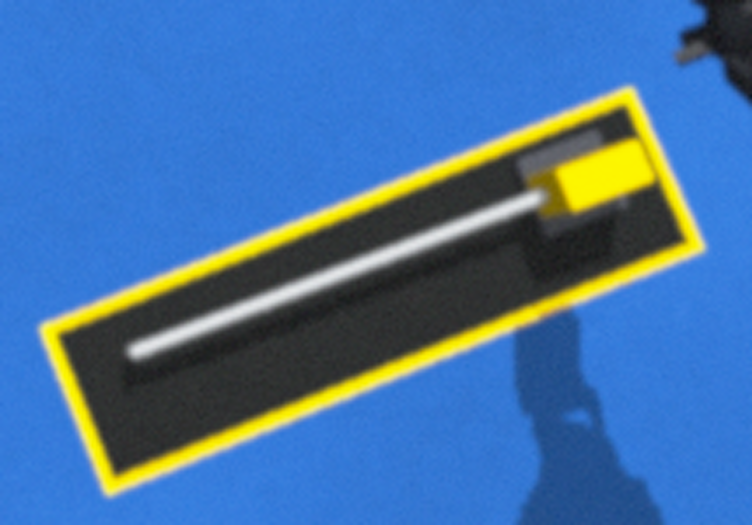

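The crop shows the rod in its bay with nothing over it yet, handle top centred near crop (605,178). The dark gripper is only just visible at the upper right (720,50). I'll check that against the projected TCP before going down.

```bash
python3 - <<'E'
from h import *
s=snap("scene","pics/s1.png");t=r.snapshot("top")
p=r.sense()["position"]
for n,c in(("top",t),("scene",s)):
    for q in(p,p+[0,0,-8],p+[37,14,-3],p-[37,14,3],[492,-279,63],[492,-279,0],[405,-55,0],[568.5,76.4,0],[612.5,205,12]):print(n,np.round(q),proj(c,q).round(0))
c=np.vstack([s["color"][60:300,130:530]]);cv2.imwrite("pics/s1c.png",cv2.cvtColor(cv2.resize(c,None,fx=2,fy=2,interpolation=cv2.INTER_CUBIC),cv2.COLOR_RGB2BGR))
E
```

```text
top [ 488. -285.  158.] [529. 277.]
top [ 488. -285.  150.] [527. 278.]
top [ 525. -271.  155.] [518. 253.]
top [ 451. -299.  155.] [539. 302.]
top [ 492 -279   63] [504. 279.]
top [ 492 -279    0] [493. 282.]
top [405 -55   0] [368. 330.]
top [568.  76.   0.] [296. 238.]
top [612. 205.  12.] [224. 212.]
scene [ 488. -285.  158.] [194. 101.]
scene [ 488. -285.  150.] [195. 104.]
scene [ 525. -271.  155.] [189. 118.]
scene [ 451. -299.  155.] [200.  88.]
scene [ 492 -279   63] [205. 138.]
scene [ 492 -279    0] [210. 157.]
scene [405 -55   0] [321. 170.]
scene [568.  76.   0.] [338. 257.]
scene [612. 205.  12.] [389. 303.]
```

View pics/s1c.png

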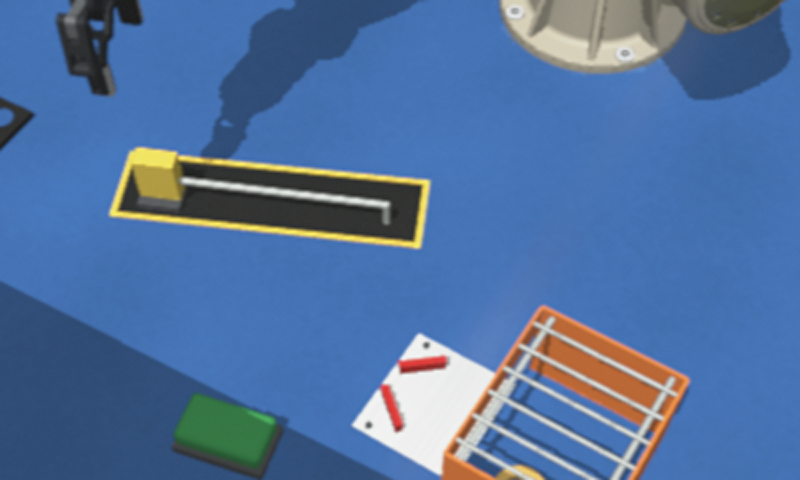

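The scene crop shows the gripper up and left at crop (100,85). That is some 15 px from where the TCP should project, so I'll check the top view fully.

```bash
python3 - <<'E'
from h import *
a=cv2.imread("pics/t1.png")[180:360,440:640];b=cv2.imread("pics/s1.png")[20:200,100:300]
cv2.imwrite("pics/tt.png",cv2.resize(np.hstack([a,b]),None,fx=2,fy=2,interpolation=cv2.INTER_CUBIC))
E
```

```text
(no output)
```

View pics/tt.png

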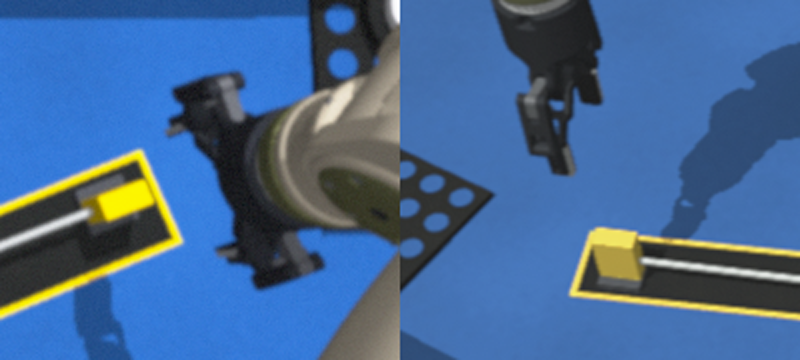

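```bash
python3 - <<'E'
from h import *
t=r.snapshot("top");s=r.snapshot("scene");a=r.sense();print(a["position"].round(1),a["q"].round(3),a["width"])
def tri(a,b):
    o1,o2=np.array(t["extrinsics"])[:3,3],np.array(s["extrinsics"])[:3,3]
    d1,d2=ray(t,*a,0)-o1,ray(s,*b,0)-o2
    k=np.linalg.lstsq(np.c_[d1,-d2],o2-o1,rcond=None)[0];p,q=o1+k[0]*d1,o2+k[1]*d2;return ((p+q)/2).round(1),np.linalg.norm(p-q).round(1)
print("f1",tri((525,245),(182.5,106)),"f2",tri((550,306),(200,70)))
print("handle top fwd edge / centre?",tri((502.5,279.2),(207,136)))
E
```

```text
[ 488.3 -284.8  158.9] [-0.67   0.318 -0.074  1.184 -0.     0.535] 85.13031571239631
f1 (array([ 532.5, -269. ,  193.6]), np.float64(1.0)) f2 (array([ 442.9, -298.6,  194.4]), np.float64(4.0))
handle top fwd edge / centre? (array([ 491. , -273.1,   70.2]), np.float64(1.1))
```

```bash
python3 d.py 492 -279 36 21.3; python3 -m creep '.5 .5 0 0 0 0 1;0 0 2.5 0 0 0 1;0 0 2.5 0 0 0 1;0 0 2.5 0 0 0 1;0 0 2.5 0 0 0 1;0 0 2 0 0 0 1;0 0 .4 0 0 0 1;0 0 0 0 0 0 1'
python3 d.py 492 -279 29 21.3
python3 - <<'E'
from h import *
s=snap("scene","pics/s2.png");t=snap("top","pics/t2.png")
a=cv2.imread("pics/t2.png")[220:340,440:570];b=cv2.imread("pics/s2.png")[90:210,150:280]
cv2.imwrite("pics/tt2.png",cv2.resize(np.hstack([a,b]),None,fx=3,fy=3,interpolation=cv2.INTER_CUBIC))
E
```

```text
p [ 488.3 -284.8  158.9] t 3.1 f [0.8 0.5 0.1] w 85.1
shift cm now [ 0.36  0.59 12.29] turn [-0.003 -0.004 -0.006] | shift after turn [ 0.41  0.56 12.29]
clock: 3.77
position: [493.8, -267.4, 36.1]
tcp_rot: [0.001, 0.562, 0.827, 0.001]
ft_force: [-0.1, -0.2, 0.7]
width: 85.3
p [ 493.8 -267.4   36.1] t 3.77 f [-0.1 -0.2  0.7] w 85.3
shift cm now [-1.01 -0.6   0.71] turn [0.003 0.001 0.006] | shift after turn [-1.01 -0.59  0.71]
```

View pics/tt2.png

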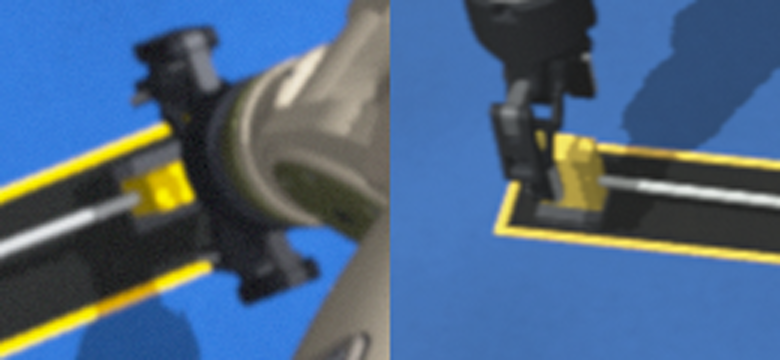

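```bash
cat >> h.py <<'E'
def tri(t,s,a,b):
    o1,o2=np.array(t["extrinsics"])[:3,3],np.array(s["extrinsics"])[:3,3]
    d1,d2=ray(t,*a,0)-o1,ray(s,*b,0)-o2
    k=np.linalg.lstsq(np.c_[d1,-d2],o2-o1,rcond=None)[0];p,q=o1+k[0]*d1,o2+k[1]*d2;return ((p+q)/2).round(1),np.linalg.norm(p-q).round(1)
E
python3 - <<'E'
from h import *
t=r.snapshot("top");s=r.snapshot("scene");a=r.sense();p=a["position"];print(p.round(1),a["dq"].round(3))
print(tri(t,s,(485,253.3),(200,155)))
u=np.array([.93,.367,0])
for z in(41,46,51,61):
  for k in(47,-47):
    q=p+k*u;q[2]=z
    print(z,k,"top tt2",((proj(t,q)-[440,220])*3).round(),"scene tt2",((proj(s,q)-[150,90])*3+[390,0]).round())
E
```

```text
[ 495.5 -269.6   38.4] [-0.008 -0.003  0.008 -0.004 -0.    -0.001]
(array([ 536.9, -250.2,   70.5]), np.float64(9.7))
41 47 top tt2 [132.  98.] scene tt2 [551. 226.]
41 -47 top tt2 [197. 251.] scene tt2 [585. 121.]
46 47 top tt2 [134.  97.] scene tt2 [550. 221.]
46 -47 top tt2 [200. 250.] scene tt2 [583. 116.]
51 47 top tt2 [137.  96.] scene tt2 [548. 217.]
51 -47 top tt2 [203. 250.] scene tt2 [582. 112.]
61 47 top tt2 [142.  94.] scene tt2 [545. 207.]
61 -47 top tt2 [208. 250.] scene tt2 [580. 102.]
```

```bash
python3 -m creep '-.5 -.3 0 0 0 0 1;-.5 -.3 .4 0 0 0 1;0 0 .4 0 0 0 1;0 0 0 0 0 0 1;0 0 0 0 0 0 1' 60
python3 - <<'E'
from h import *
for i in range(5): a=r.sense();print(a["clock"],a["position"].round(1),a["ft_force"].round(1))
for i in range(3): r.snapshot("top");a=r.sense();print(a["clock"],a["position"].round(1),a["ft_force"].round(1))
E
python3 d.py 492 -279 29 21.3
```

```text
clock: 4.38
position: [496.6, -285.6, 34.5]
tcp_rot: [0.008, 0.562, 0.827, 0.0]
ft_force: [0.6, 1.3, -0.6]
width: 85.3
4.3833 [ 496.6 -285.6   34.5] [ 0.6  1.3 -0.6]
4.3833 [ 496.6 -285.6   34.5] [ 0.6  1.3 -0.6]
4.3833 [ 496.6 -285.6   34.5] [ 0.6  1.3 -0.6]
4.3833 [ 496.6 -285.6   34.5] [ 0.6  1.3 -0.6]
4.3833 [ 496.6 -285.6   34.5] [ 0.6  1.3 -0.6]
4.4333 [ 496.4 -285.4   34.4] [-0.5 -0.8  0.1]
4.4833 [ 496.4 -285.2   34.4] [0.6 0.1 0. ]
4.5333 [ 496.4 -285.    34.4] [-0.5  0.   0.1]
p [ 496.4 -285.    34.4] t 4.53 f [-0.5  0.   0.1] w 85.2
shift cm now [ 0.73 -0.19  0.53] turn [0.009 0.013 0.005] | shift after turn [ 0.72 -0.19  0.54]
```

```bash
python3 -m creep '.4 -.1 .3 0 .01 0 1;.2 -.1 .3 0 0 0 1;0 0 0 0 0 0 1'
python3 -m creep '0 0 0 0 0 0 .1;0 0 0 0 0 0 .1;0 0 0 0 0 0 .1;0 0 0 0 0 0 .1;0 0 0 0 0 0 .1;0 0 0 0 0 0 .1;0 0 0 0 0 0 .1;0 0 0 0 0 0 .1' 80
python3 d.py 492 -279 29 21.3
python3 - <<'E'
from h import *
s=snap("scene","pics/s3.png");t=snap("top","pics/t3.png")
a=cv2.imread("pics/t3.png")[220:360,350:550];b=cv2.imread("pics/s3.png")[70:210,150:350]
cv2.imwrite("pics/tt3.png",cv2.resize(np.hstack([a,b]),None,fx=2,fy=2,interpolation=cv2.INTER_CUBIC))
E
```

```text
clock: 4.78
position: [491.9, -279.4, 27.7]
tcp_rot: [0.003, 0.562, 0.827, 0.003]
ft_force: [-0.4, -0.2, -0.1]
width: 85.3
clock: 5.45
position: [491.9, -278.8, 27.6]
tcp_rot: [0.003, 0.562, 0.827, 0.004]
ft_force: [0.2, -0.9, 0.1]
width: 19.7
p [ 491.9 -278.8   27.6] t 5.45 f [ 0.2 -0.9  0.1] w 19.7
shift cm now [-0.02  0.   -0.14] turn [0.009 0.001 0.006] | shift after turn [-0.02 -0.   -0.14]
```

View pics/tt3.png

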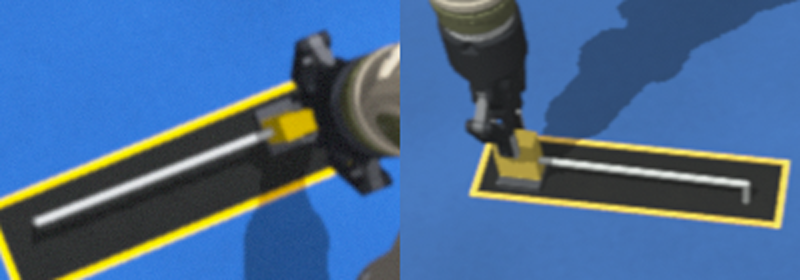

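The scene half shows the fingers closed on only the upper part of the handle: fingertips at crop (510,153), handle face running down to 182. The true fingertips sit higher than the reported TCP implies, so I'll open, go about 15 mm lower and regrip. The width will show if the foot gets in the way.

```bash
python3 -m creep '0 0 0 0 0 0 .7;0 0 0 0 0 0 .7;0 0 0 0 0 0 .7;0 0 .5 0 0 0 .7;0 0 .5 0 0 0 .7;0 0 .4 0 0 0 .7;0 0 0 0 0 0 .7'
python3 d.py 492 -279 12 21.3
python3 -m creep '0 0 0 0 0 0 .1;0 0 0 0 0 0 .1;0 0 0 0 0 0 .1;0 0 0 0 0 0 .1;0 0 0 0 0 0 .1;0 0 0 0 0 0 .1;0 0 0 0 0 0 .1' 80
python3 - <<'E'
from h import *
s=snap("scene","pics/s4.png");t=snap("top","pics/t4.png")
b=cv2.imread("pics/s4.png")[80:200,170:330]
cv2.imwrite("pics/tt4.png",cv2.resize(b,None,fx=4,fy=4,interpolation=cv2.INTER_CUBIC))
E
```

```text
clock: 6.13
position: [492.1, -279.0, 12.3]
tcp_rot: [0.003, 0.562, 0.827, 0.003]
ft_force: [-0.7, -1.5, -0.1]
width: 59.9
p [ 492.1 -279.    12.3] t 6.13 f [-0.7 -1.5 -0.1] w 59.9
shift cm now [ 0.   -0.    0.03] turn [0.009 0.001 0.005] | shift after turn [ 0.   -0.    0.03]
clock: 6.72
position: [491.6, -278.6, 11.5]
tcp_rot: [0.002, 0.562, 0.827, 0.003]
ft_force: [-0.2, 0.1, -1.1]
width: 20.7
```

View pics/tt4.png

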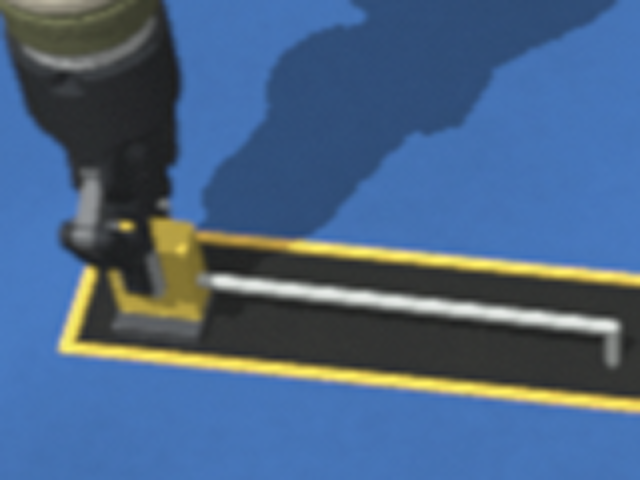

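Now about mid-handle, width 20.7, clear of the foot: a good grip. The rod lies flat with its tip at crop (612,360). Next I'll lift about 22 mm and rotate toward the guard's axis (-2.5°).

```bash
python3 -m creep '0 0 -.6 0 0 0 .1;0 0 -.6 0 0 0 .1;0 0 -.6 0 0 0 .1;0 0 -.5 0 0 0 .1;0 0 0 0 0 0 .1' 100
python3 -m creep '0 0 0 0 0 .06 .1;0 0 0 0 0 .06 .1;0 0 0 0 0 .06 .1;0 0 0 0 0 .06 .1;0 0 0 0 0 .06 .1;0 0 0 0 0 .06 .1;0 0 0 0 0 .06 .1;0 0 0 0 0 0 .1'
python3 d.py 568 -165 35 -2.5
python3 - <<'E'
from h import *
import pickle
t=snap("top","pics/t5.png");s=snap("scene","pics/s5.png");pickle.dump((t,s),open("5.pkl","wb"))
a=r.sense();print(a["position"],a["ft_force"],a["torque"])
def rod(c,box):
    hsv=cv2.cvtColor(c["color"],cv2.COLOR_RGB2HSV);x0,y0,x1,y1=box
    m=((hsv[...,1]<75)&(hsv[...,2]>110)).astype(np.uint8);mm=np.zeros_like(m);mm[y0:y1,x0:x1]=m[y0:y1,x0:x1]
    n,l,st,ce=cv2.connectedComponentsWithStats(mm)
    for i in range(1,n):
        if st[i,4]>60: print(st[i],cv2.boxPoints(cv2.minAreaRect(np.argwhere(l==i)[:,::-1].astype(np.float32))).round(1).tolist())
rod(t,(330,240,520,330));rod(s,(190,100,420,240))
p=a["position"]
for L in(0,30):print("expected rod end",[proj(c,p+np.array([.0436*241,.999*241,0])-[0,0,p[2]-22-L]).round(1) for c in(t,s)])
E
```

```text
clock: 7.23
position: [490.9, -278.4, 36.5]
tcp_rot: [0.002, 0.562, 0.827, 0.003]
ft_force: [0.2, -0.6, -1.5]
width: 20.7
clock: 7.9
position: [491.7, -279.3, 39.1]
tcp_rot: [0.003, 0.729, 0.684, 0.004]
ft_force: [-0.2, -0.7, -1.6]
width: 20.6
p [ 491.7 -279.3   39.1] t 7.9 f [-0.2 -0.7 -1.6] w 20.6
shift cm now [11.89  6.89  0.49] turn [ 0.009 -0.001 -0.019] | shift after turn [11.76  7.12  0.41]
[ 491.706524   -279.29186304   39.07728121] [-0.94262008 -0.25633636 -1.39774999] [-0.10102654  0.00393262  0.02492812]
[359 255 149  38 652] [[358.79998779296875, 267.1000061035156], [507.0, 255.0], [509.3999938964844, 284.5], [361.20001220703125, 296.6000061035156]]
[341 294  70  36  76] [[339.29998779296875, 322.8999938964844], [406.70001220703125, 287.70001220703125], [410.0, 294.0], [342.6000061035156, 329.20001220703125]]
[213 143  92  60 459] [[211.6999969482422, 146.8000030517578], [217.8000030517578, 136.8000030517578], [309.3999938964844, 192.10000610351562], [303.29998779296875, 202.1999969482422]]
[389 218  31  22 216] [[383.70001220703125, 226.6999969482422], [412.0, 214.60000610351562], [419.70001220703125, 232.6999969482422], [391.5, 244.8000030517578]]
[329 227  35  13 221] [[329.0, 239.0], [329.0, 227.0], [363.0, 227.0], [363.0, 239.0]]
expected rod end [array([359.8, 273.8]), array([304.1, 200.7])]
expected rod end [array([361.1, 272.3]), array([303.6, 191.8])]
```

```bash
python3 -m creep '1.9 1.2 .1 .009 0 -.02 .1;1.9 1.2 .1 0 0 0 .1;1.9 1.2 0 0 0 0 .1;1.9 1.2 0 0 0 0 .1;1.9 1.2 0 0 0 0 .1;1.5 .8 0 0 0 0 .1;0 0 0 0 0 0 .1'
python3 d.py 568 -165 35 -2.5; python3 d.py 601.5 -36 35 -2.5
```

```text
clock: 8.58
position: [566.8, -170.1, 37.5]
tcp_rot: [0.0, 0.718, 0.696, 0.0]
ft_force: [0.2, -0.6, -2.1]
width: 20.6
p [ 566.8 -170.1   37.5] t 8.58 f [ 0.2 -0.6 -2.1] w 20.6
shift cm now [0.51 0.1  0.25] turn [ 0.001 -0.     0.012] | shift after turn [0.51 0.09 0.25]
p [ 566.8 -170.1   37.5] t 8.58 f [ 0.2 -0.6 -2.1] w 20.6
shift cm now [13.51  3.04  0.25] turn [ 0.001 -0.     0.012] | shift after turn [13.54  2.88  0.25]
```

```bash
python3 -m creep '1.7 .4 0 0 0 .01 .1;1.7 .4 .1 0 0 0 .1;1.7 .4 0 0 0 0 .1;1.7 .4 .1 0 0 0 .1;1.7 .4 0 0 0 0 .1;1.7 .4 0 0 0 0 .1;1.7 .4 0 0 0 0 .1;1.2 .2 0 0 0 0 .1;0 0 0 0 0 0 .1'
python3 d.py 601.5 -36 35 -2.5
python3 - <<'E'
from h import *
import pickle
t=snap("top","pics/t6.png");s=snap("scene","pics/s6.png");pickle.dump((t,s),open("6.pkl","wb"))
a=cv2.imread("pics/t6.png")[180:280,150:350];b=cv2.imread("pics/s6.png")[200:360,300:480]
a=cv2.resize(a,None,fx=4,fy=4,interpolation=cv2.INTER_CUBIC);cv2.imwrite("pics/tt6.png",a)
p=r.sense()["position"]
for z in(20,55):print([proj(c,[p[0]+241*.0436,p[1]+241*.999,z]).round(1) for c in(t,s)])
print("ring",[proj(c,[612.5,205,12]).round(1) for c in(t,s)])
E
```

```text
clock: 9.33
position: [601.5, -39.2, 34.7]
tcp_rot: [0.001, 0.719, 0.695, -0.002]
ft_force: [-0.4, 0.4, -2.3]
width: 20.3
p [601.5 -39.2  34.7] t 9.33 f [-0.4  0.4 -2.3] w 20.3
shift cm now [ 0.32 -0.01 -0.03] turn [-0.001  0.003  0.01 ] | shift after turn [ 0.32 -0.02 -0.03]
[array([226.4, 211.4]), array([387.4, 299.6])]
[array([223.1, 207.5]), array([389.4, 291. ])]
ring [array([224.2, 211.9]), array([389.4, 303.1])]
```

View pics/tt6.png

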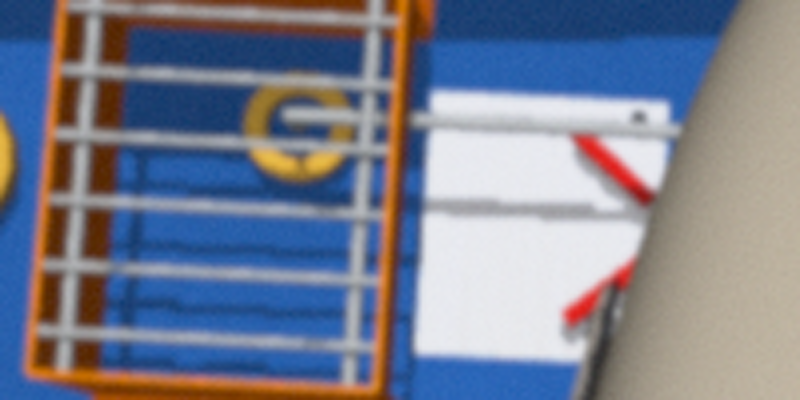

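The rod end sits at crop (283,115), i.e. px (221,209) at rod height, and the ring centre is at crop (299,128), i.e. px (225,212) on the ring top. Correcting for height, the tip is within about 3 mm of the hole centre. Lowering now.

```bash
python3 -m creep '.1 .1 .2 0 0 0 .1;.1 .1 .4 0 0 0 .1;0 0 .4 0 0 0 .1;0 0 .4 0 0 0 .1;0 0 .3 0 0 0 .1;0 0 .2 0 0 0 .1;0 0 0 0 0 0 .1;0 0 0 0 0 0 .1'
python3 d.py 603 -36 15.5 -2.5
python3 - <<'E'
from h import *
F=[]
for i in range(4): r.snapshot("top");F.append(r.sense()["ft_force"])
print(np.mean(F,0).round(2),r.sense()["position"].round(1))
E
```

```text
clock: 10.1
position: [602.2, -44.0, 12.8]
tcp_rot: [0.001, 0.721, 0.693, -0.003]
ft_force: [-0.1, 0.9, -2.7]
width: 20.7
p [602.2 -44.   12.8] t 10.1 f [-0.1  0.9 -2.7] w 20.7
shift cm now [ 0.8   0.04 -0.27] turn [-0.003  0.005  0.003] | shift after turn [ 0.8   0.04 -0.27]
[ 0.2  -0.02 -1.49] [602.5 -44.   13.3]
```

```bash
python3 -m creep '0 0 -.1 0 .003 0 .1;0 0 -.1 0 0 0 .1;-.2 -.08 0 0 0 0 .1;-.25 -.1 0 0 0 0 .1;-.3 -.12 0 0 0 0 .1;-.3 -.12 0 0 0 0 .1;-.3 -.12 0 0 0 0 .1;-.3 -.12 0 0 0 0 .1'
python3 d.py 560 -165 15 -2.5
python3 -m creep '-.3 -.12 0 0 0 0 .1;-.3 -.12 0 0 0 0 .1;-.3 -.12 0 0 0 0 .1;-.3 -.12 0 0 0 0 .1;-.3 -.12 0 0 0 0 .1;-.3 -.12 0 0 0 0 .1;-.3 -.12 0 0 0 0 .1;-.3 -.12 0 0 0 0 .1'
python3 d.py 560 -165 15 -2.5
```

```text
clock: 10.97
position: [595.2, -61.0, 16.3]
tcp_rot: [0.001, 0.721, 0.693, -0.001]
ft_force: [-0.1, 0.5, -1.8]
width: 20.9
p [595.2 -61.   16.3] t 10.97 f [-0.1  0.5 -1.8] w 20.9
shift cm now [-10.53  -3.12   0.16] turn [-0.001  0.003  0.005] | shift after turn [-10.55  -3.07   0.13]
clock: 11.63
position: [583.2, -87.6, 16.2]
tcp_rot: [0.001, 0.721, 0.693, -0.001]
ft_force: [-0.1, 0.3, -2.3]
width: 20.7
p [583.2 -87.6  16.2] t 11.63 f [-0.1  0.3 -2.3] w 20.7
shift cm now [-7.82 -2.02  0.15] turn [-0.001  0.003  0.004] | shift after turn [-7.83 -1.98  0.12]
```

```bash
python3 -m creep '-.3 -.14 0 0 0 0 .1;-.3 -.14 .05 0 0 0 .1;-.3 -.14 0 0 0 0 .1;-.3 -.14 0 0 0 0 .1;-.3 -.14 .05 0 0 0 .1;-.3 -.14 0 0 0 0 .1;-.3 -.14 0 0 0 0 .1;-.3 -.14 0 0 0 0 .1;-.3 -.14 0 0 0 0 .1'
python3 - <<'E'
from h import *
import pickle
t=snap("top","pics/t7.png");s=snap("scene","pics/s7.png");pickle.dump((t,s),open("7.pkl","wb"))
for n,c,z in(("top",t,12),("scene",s,12)):
    hsv=cv2.cvtColor(c["color"],cv2.COLOR_RGB2HSV);m=cv2.inRange(hsv,(14,90,100),(28,255,255))
    nn,l,st,ce=cv2.connectedComponentsWithStats(m)
    for i in range(1,nn):
        if st[i,4]>25:
            x,y,w,h,a=st[i]; e=[ray(c,u,v,12)[:2].round(0).tolist() for u,v in((x-.5,y+h/2),(x+w-.5,y+h/2),(x+w/2,y-.5),(x+w/2,y+h-.5))]
            print(n,st[i],ray(c,*ce[i],12)[:2].round(1),e)
E
python3 d.py 557.5 -176.4 15 -2.5
```

```text
clock: 12.38
position: [568.6, -116.6, 15.6]
tcp_rot: [0.001, 0.721, 0.693, -0.0]
ft_force: [0.7, 0.4, -2.0]
width: 20.6
top [166 171   6   8  26] [682.2 310.1] [[680.0, 314.0], [680.0, 303.0], [688.0, 308.0], [673.0, 307.0]]
top [ 158  171  118  120 1763] [560.1 203.1] [[576.0, 323.0], [578.0, 112.0], [689.0, 221.0], [471.0, 213.0]]
top [115 201  39  39 767] [596.2 366.8] [[595.0, 401.0], [596.0, 331.0], [632.0, 368.0], [561.0, 364.0]]
top [391 227   9  15  89] [ 573.3 -102. ] [[574.0, -94.0], [574.0, -110.0], [589.0, -103.0], [561.0, -103.0]]
top [160 233   4  11  26] [563.9 315.9] [[563.0, 319.0], [563.0, 312.0], [574.0, 315.0], [554.0, 314.0]]
top [523 288   7  15  64] [ 466.1 -332.7] [[467.0, -327.0], [467.0, -339.0], [481.0, -335.0], [455.0, -333.0]]
top [342 314  24  38 214] [405.7 -24.9] [[399.0, -7.0], [399.0, -49.0], [433.0, -29.0], [367.0, -29.0]]
scene [   0    0   52   61 2088] [ 382.1 -943.3] [[429.0, -966.0], [365.0, -852.0], [308.0, -997.0], [476.0, -828.0]]
scene [ 555    0   66   48 2138] [-323.2  290.8] [[-269.0, 224.0], [-348.0, 366.0], [-403.0, 269.0], [-225.0, 321.0]]
scene [185 136  40  36 293] [ 506.1 -291.1] [[519.0, -324.0], [477.0, -250.0], [455.0, -316.0], [535.0, -259.0]]
scene [262 142  82  42 578] [409.  -79.8] [[458.0, -169.0], [373.0, -20.0], [365.0, -123.0], [461.0, -66.0]]
scene [243 192  23  28 316] [ 553.9 -119. ] [[568.0, -142.0], [546.0, -103.0], [527.0, -141.0], [583.0, -104.0]]
scene [350 266   8  18  81] [593.8 121.2] [[598.0, 116.0], [591.0, 129.0], [577.0, 114.0], [610.0, 131.0]]
scene [368 273   8  12  55] [585.  155.9] [[589.0, 149.0], [582.0, 161.0], [573.0, 150.0], [595.0, 161.0]]
scene [458 320  41  40 863] [598.4 368.2] [[617.0, 338.0], [581.0, 399.0], [563.0, 355.0], [631.0, 382.0]]
p [ 568.4 -116.9   15.6] t 12.48 f [-0.2  0.7 -1.4] w 20.7
shift cm now [-5.99 -0.85  0.07] turn [-0.     0.002  0.004] | shift after turn [-6.   -0.83  0.06]
```

```bash
python3 -m creep '-.3 -.21 0 0 0 0 .1;-.3 -.21 0 0 0 0 .1;-.3 -.21 0 0 0 0 .1;-.3 -.2 0 0 0 0 .1;-.3 0 0 0 0 0 .1;-.3 0 0 0 0 0 .1;-.3 0 0 0 0 0 .1;-.3 0 0 0 0 0 .1;-.3 0 0 0 0 0 .1;-.3 0 0 0 0 0 .1;-.3 0 0 0 0 0 .1'
python3 d.py 557.5 -176.4 15 -2.5
```

```text
clock: 13.4
position: [557.4, -152.1, 15.4]
tcp_rot: [0.0, 0.721, 0.693, -0.001]
ft_force: [0.8, 0.6, -2.2]
width: 20.7
p [ 557.4 -152.1   15.4] t 13.4 f [ 0.8  0.6 -2.2] w 20.7
shift cm now [-2.43  0.11  0.04] turn [-0.001  0.001  0.005] | shift after turn [-2.43  0.12  0.04]
```

```bash
python3 -m creep '-.25 .06 0 0 0 0 .1;-.25 .05 0 0 0 0 .1;-.25 0 0 0 0 0 .1;-.25 0 0 0 0 0 .1;-.2 0 0 0 0 0 .1;-.2 0 0 0 0 0 .1;-.15 0 0 0 0 0 .1'
python3 d.py 557.5 -176.4 15 -2.5
python3 - <<'E'
from h import *
import pickle
t=snap("top","pics/t8.png");s=snap("scene","pics/s8.png");pickle.dump((t,s),open("8.pkl","wb"))
a=cv2.imread("pics/t8.png")[195:280,240:340];b=cv2.imread("pics/s8.png")[210:295,300:400]
cv2.imwrite("pics/tt8.png",cv2.resize(np.hstack([a,b]),None,fx=4,fy=4,interpolation=cv2.INTER_CUBIC))
for c in(t,s):print("seat z12",proj(c,[568.5,76.4,12]).round(1))
E
```

```text
clock: 13.98
position: [558.0, -169.6, 15.3]
tcp_rot: [-0.0, 0.721, 0.693, -0.001]
ft_force: [-0.3, 1.6, -1.2]
width: 20.6
p [ 558.  -169.6   15.3] t 13.98 f [-0.3  1.6 -1.2] w 20.6
shift cm now [-0.68 -0.02  0.03] turn [-0.001  0.001  0.004] | shift after turn [-0.68 -0.02  0.03]
seat z12 [295.2 236.7]
seat z12 [338.6 253.5]
```

View pics/tt8.png

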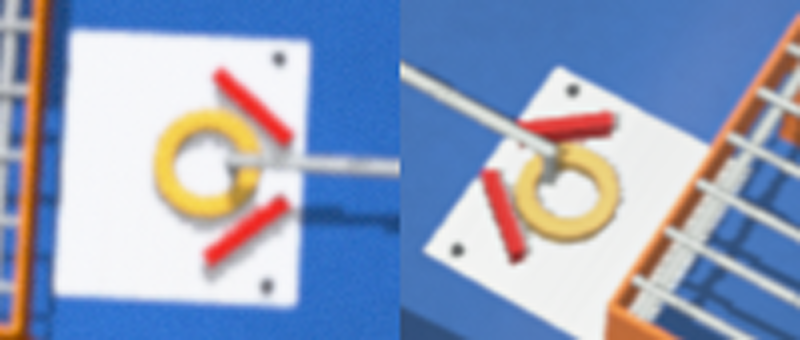

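The ring is almost home: its centre at top crop (208,163), i.e. px (292,236), against the seat at (295,237), so about 6 mm to go. The tip is in the hole's near side and the cheeks are symmetric about the rod. Now closing slowly.

```bash
cat > f.py <<'E'
from h import *
F=[]
for i in range(5): r.snapshot("top");F.append(r.sense()["ft_force"])
print("mean f",np.mean(F,0).round(2),"p",r.sense()["position"].round(2),r.sense()["clock"])
E
python3 -m creep '-.1 0 0 0 0 0 .1;-.1 0 0 0 0 0 .1;-.1 0 0 0 0 0 .1;-.1 0 0 0 0 0 .1'; python3 f.py
```

```text
clock: 14.42
position: [557.7, -173.7, 15.3]
tcp_rot: [-0.0, 0.721, 0.693, -0.001]
ft_force: [0.8, 1.2, -2.6]
width: 20.7
mean f [-0.29  0.37 -1.96] p [ 557.75 -173.82   15.34] 14.6667
```

```bash
python3 -m creep '-.06 0 0 0 0 0 .1;-.06 0 0 0 0 0 .1;-.05 0 0 0 0 0 .1'; python3 f.py;  python3 -m creep '-.05 0 0 0 0 0 .1;-.05 0 0 0 0 0 .1'; python3 f.py
```

```text
clock: 14.92
position: [557.7, -175.2, 15.3]
tcp_rot: [-0.0, 0.721, 0.693, -0.001]
ft_force: [-0.3, 2.3, -2.1]
width: 20.6
mean f [ 0.02  0.93 -1.79] p [ 557.68 -175.28   15.32] 15.1667
clock: 15.33
position: [557.7, -176.1, 15.3]
tcp_rot: [-0.0, 0.721, 0.693, -0.001]
ft_force: [0.3, 1.1, -2.5]
width: 20.9
mean f [ 0.16  1.08 -2.39] p [ 557.62 -176.2    15.3 ] 15.5833
```

```bash
for i in 1; do python3 -m creep '-.05 0 0 0 0 0 .1;-.05 0 0 0 0 0 .1' | head -2; python3 f.py; done;  python3 -m creep '-.05 0 0 0 0 0 .1;-.05 0 0 0 0 0 .1'|head -2; python3 f.py
```

```text
clock: 15.75
position: [557.4, -176.4, 15.1]
mean f [ 0.56  3.68 -2.61] p [ 557.45 -176.45   15.11] 16.0
clock: 16.17
position: [557.3, -176.5, 14.9]
mean f [ 0.82  4.85 -3.61] p [ 557.31 -176.54   14.89] 16.4167
```

About 4.7 N of pull, with contact exactly at the predicted spot (y = -176.4). The target holds while the camera is called, so I'll hold it for over a second that way.

```bash
python3 f.py; python3 f.py; python3 f.py; python3 f.py; python3 f.py
```

```text
mean f [ 1.07  4.98 -3.16] p [ 557.3  -176.56   14.88] 16.6667
mean f [ 1.4  4.9 -3.5] p [ 557.3  -176.56   14.87] 16.9167
mean f [ 1.57  5.29 -2.98] p [ 557.25 -176.56   14.86] 17.1667
mean f [ 0.82  4.95 -3.33] p [ 557.27 -176.55   14.87] 17.4167
mean f [ 0.96  5.19 -3.44] p [ 557.27 -176.55   14.86] 17.6667
```

```bash
python3 -m creep '.05 0 0 0 0 0 .1;.1 0 0 0 0 0 .1;.2 0 0 0 0 0 .1;.2 0 0 0 0 0 .1;.2 0 0 0 0 0 .1;.2 0 0 0 0 0 .1;0 0 0 0 0 0 .1'; python3 f.py
python3 - <<'E'
from h import *
t=snap("top","pics/t9.png");s=snap("scene","pics/s9.png")
for n,c,b in(("top",t,(262,205,315,268)),("scene",s,(310,225,375,285))):
    x0,y0,x1,y1=b;hsv=cv2.cvtColor(c["color"],cv2.COLOR_RGB2HSV);m=cv2.inRange(hsv,(14,70,90),(32,255,255))[y0:y1,x0:x1]
    P=np.argwhere(m)[:,::-1]+[x0,y0]
    h=cv2.convexHull(P.astype(np.float32).reshape(-1,1,2));W=np.array([ray(c,*p[0],12)[:2] for p in h])
    A=np.c_[2*W,np.ones(len(W))];k=np.linalg.lstsq(A,(W**2).sum(1),rcond=None)[0];R=np.sqrt(k[2]+k[0]**2+k[1]**2)
    print(n,len(P),"ring centre",k[:2].round(1),"R",R.round(1),"minus seat",(k[:2]-[568.5,76.4]).round(1))
E
```

```text
clock: 18.25
position: [558.5, -170.5, 16.2]
tcp_rot: [0.002, 0.721, 0.693, -0.002]
ft_force: [-0.5, 0.9, -1.1]
width: 20.5
mean f [ 0.09 -0.2  -2.04] p [ 558.49 -170.76   16.07] 18.5
top 353 ring centre [569.4  76.3] R 24.4 minus seat [ 0.9 -0.1]
scene 331 ring centre [569.3 101.7] R 43.7 minus seat [ 0.8 25.3]
```

```bash
python3 -m creep '.2 0 0 0 0 0 .1;.2 0 -.1 0 0 0 .1;0 0 -.3 0 0 0 .1;0 0 -.3 0 0 0 .1;0 0 -.3 0 0 0 .1'; python3 -m creep '0 0 -.3 0 0 0 .1;0 0 -.4 0 0 0 .1;0 0 -.4 0 0 0 .1;0 0 -.4 0 0 0 .1;0 0 0 0 0 0 .1'; python3 d.py 491.6 -278.6 36 21.6
```

```text
clock: 19.02
position: [557.9, -166.1, 26.0]
tcp_rot: [0.001, 0.721, 0.693, -0.003]
ft_force: [0.2, 0.5, -2.5]
width: 20.6
clock: 19.43
position: [558.9, -166.4, 44.1]
tcp_rot: [0.002, 0.721, 0.693, -0.002]
ft_force: [-0.7, 0.0, -1.3]
width: 21.0
p [ 558.9 -166.4   44.1] t 19.43 f [-0.7  0.  -1.3] w 21.0
shift cm now [-11.48  -6.27   0.89] turn [-0.001  0.006 -0.417] | shift after turn [ -7.95 -10.39   0.81]
```

```bash
python3 -m creep '-1.7 -1 0 0 0 0 .1;-1.7 -1 0 0 0 0 .1;-1.7 -1 0 0 0 0 .1;-1.7 -1 .1 0 0 0 .1;-1.7 -1 .1 0 0 0 .1;-1.7 -1 .1 0 0 0 .1;-1.2 -.6 .1 0 0 0 .1;0 0 0 0 0 0 .1' | head -2
python3 -m creep '0 0 0 0 0 -.06 .1;0 0 0 0 0 -.06 .1;0 0 0 0 0 -.06 .1;0 0 0 0 0 -.06 .1;0 0 0 0 0 -.06 .1;0 0 0 0 0 -.06 .1;0 0 0 0 0 -.06 .1;0 0 0 0 0 0 .1'|head -2
python3 d.py 487 -281 30 22
```

```text
clock: 20.1
position: [487.8, -282.0, 42.5]
clock: 20.77
position: [489.2, -279.8, 43.1]
p [ 489.2 -279.8   43.1] t 20.77 f [-0.1  0.1 -1.8] w 20.9
shift cm now [-0.01 -0.25  1.31] turn [0.003 0.008 0.019] | shift after turn [-0.03 -0.24  1.31]
```

```bash
python3 -m creep '0 -.1 .6 0 .008 .019 .1;0 -.1 .6 0 0 0 .1;0 0 .6 0 0 0 .1;0 0 .5 0 0 0 .1;0 0 .2 0 0 0 .1;0 0 0 0 0 0 .1'
python3 d.py 487 -281 11.8 22; python3 f.py
```

```text
clock: 21.27
position: [487.7, -279.2, 14.9]
tcp_rot: [0.0, 0.562, 0.827, 0.002]
ft_force: [-0.4, -0.1, -1.5]
width: 20.6
p [ 487.7 -279.2   14.9] t 21.27 f [-0.4 -0.1 -1.5] w 20.6
shift cm now [-0.14 -0.13  0.31] turn [ 0.003 -0.002 -0.007] | shift after turn [-0.14 -0.13  0.31]
mean f [-0.2   0.06 -1.81] p [ 488.53 -279.87   16.3 ] 21.5167
```

```bash
python3 -m creep '0 0 .2 0 0 0 .1;0 0 .15 0 0 0 .1;0 0 .1 0 0 0 .1' |head -2; python3 f.py;python3 -m creep '0 0 .1 0 0 0 .1;0 0 .1 0 0 0 .1' |head -2; python3 f.py
```

```text
clock: 21.77
position: [489.3, -280.5, 12.6]
mean f [-0.22 -0.18 -2.04] p [ 489.2  -280.38   12.54] 22.0167
clock: 22.18
position: [489.5, -280.5, 11.4]
mean f [-1.34  1.05  5.02] p [ 489.47 -280.55   11.45] 22.4333
```

Foot on the table (fz rose to +5 at z = 11.45, the same height as at pickup). Releasing and rising straight up.

```bash
python3 -m creep '0 0 0 0 0 0 .25;0 0 0 0 0 0 .4;0 0 0 0 0 0 .6;0 0 0 0 0 0 .9;0 0 0 0 0 0 1;0 0 0 0 0 0 1;0 0 0 0 0 0 1' 20
python3 -m creep '0 0 -1 0 0 0 1;0 0 -2 0 0 0 1;0 0 -2.5 0 0 0 1;0 0 -3 0 0 0 1;0 0 -3 0 0 0 1;0 0 -3 0 0 0 1;-2 0 -2 0 0 0 1;-3 0 0 0 0 0 1;-3 0 0 0 0 0 1;0 0 0 0 0 0 1'
python3 - <<'E'
from h import *
t=snap("top","pics/t10.png");s=snap("scene","pics/s10.png")
a=cv2.imread("pics/t10.png")[120:390,240:560];b=cv2.imread("pics/s10.png")[110:380,180:500]
cv2.imwrite("pics/tt10.png",cv2.resize(np.hstack([a,b]),None,fx=1.25,fy=1.25,interpolation=cv2.INTER_CUBIC))
hsv=cv2.cvtColor(t["color"],cv2.COLOR_RGB2HSV)
def comp(m,b,z):
    x0,y0,x1,y1=b;P=np.argwhere(m[y0:y1,x0:x1])[:,::-1]+[x0,y0]
    n,l,st,ce=cv2.connectedComponentsWithStats(m[y0:y1,x0:x1].astype(np.uint8));i=1+st[1:,4].argmax()
    P=(np.argwhere(l==i)[:,::-1]+[x0,y0]).astype(np.float32);return P
P=comp((hsv[...,1]<60)&(hsv[...,2]>110),(355,280,495,340),33);print("rod",[ray(t,*c,33)[:2].round(1).tolist() for c in cv2.boxPoints(cv2.minAreaRect(P))])
P=comp(cv2.inRange(hsv,(14,70,90),(32,255,255))>0,(262,205,315,268),12);h=cv2.convexHull(P)
W=np.array([ray(t,*p[0],12)[:2] for p in h]);k=np.linalg.lstsq(np.c_[2*W,np.ones(len(W))],(W**2).sum(1),rcond=None)[0]
print("ring",k[:2].round(1),"R",np.sqrt(k[2]+k[0]**2+k[1]**2).round(1));print(r.sense()["position"].round(1),r.sense()["width"],r.sense()["clock"])
E
```

```text
clock: 23.02
position: [490.3, -281.1, 11.3]
tcp_rot: [0.003, 0.562, 0.827, 0.002]
ft_force: [-0.4, -0.8, -0.5]
width: 85.8
clock: 23.85
position: [517.7, -355.1, 191.5]
tcp_rot: [0.004, 0.561, 0.828, 0.001]
ft_force: [0.6, 0.5, 0.4]
width: 85.6
rod [[404.7, -49.8], [485.6, -256.4], [476.9, -259.5], [396.2, -53.1]]
ring [569.1  76. ] R 24.4
[ 516.  -351.1  190.8] 85.15635387975455 23.95
```

View pics/tt10.png

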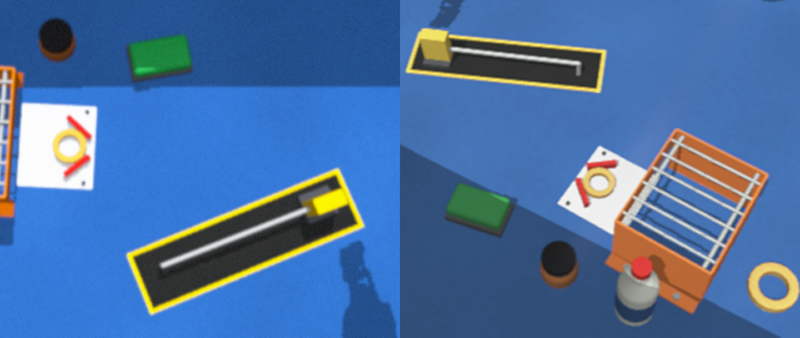

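The ring lies in the V touching both cheeks, at crop (69,148). The rod stands in its bay with the tip at (165,265), and the jar, pad and bottle have not moved. The gripper is clear, so I'm handing in.

```bash
python3 -m creep '0 0 0 0 0 0 1;0 0 0 0 0 0 1' | head -1; python3 -c "from station import r; print(r.sign_off())"
```

```text
clock: 24.12
the job is handed in; nothing more can be done
None
```

The ring is in the nest, the rod is back in its bay, and I handed the job in at about 24 s of the 67 s allowed. No verdict is reported, so what follows rests on my own checks.

**What I did:** I took the rod by its handle, reached under the guard, lowered the tip into the small brass ring's hole and drew the ring into the V. I held it there at a mean 4.9 to 5.3 N for about 1.5 s. The sideways part of that force implies roughly 3 to 4.5 N on each cheek. Then I unloaded, lifted the tip out, stood the rod back in its bay, released it and moved clear.

**Last checks:**
- **Ring:** its centre measured (569.1, 76.0), against my seat estimate of (568.5, 76.4), so under 1 mm off. That seat was measured from the cheeks in the same camera.
- **Rod:** it stands about 4 mm from where it started and points the same way within about 0.5°. It started roughly 12 to 17 mm off the bay's centre line, so it is still off-centre but inside the lines.
- **Other things:** the jar, pad and bottle look unmoved in the last picture.

**Checks that disagreed:**
- **Fingertip height:** the pictures showed the fingertips some 20 to 30 mm higher than the reported tool height implied. I regripped 15 mm lower and worked from the height where the rod's foot touched the table.
- **Ring position from the scene camera:** this fit gave a wrong radius because other colours got into it, so I discarded it and used the top camera only.
- **Wrist force:** single readings carry about 1 N of noise, so the force figures above are averages, and I cannot rule out a brief peak between readings.

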